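# Set and lock the focus stop on a specimen stand

### The arm

A 6-joint arm with a two-finger parallel gripper is mounted at the origin on the work surface. World frame = base frame: x ahead of the robot, y to its left, z up, the work surface at z = 0. Lengths are in m, angles in rad, forces in N, time in s.
With the tool pointing down it reaches from about 0.3 to 0.875 m from the base axis. Payload 4.2 kg.
Tool frame: the origin (TCP) lies at the very end of the fingers, on their centre line; the grasp point (between the pads) lies 19 mm behind it; z points along the fingers, y is the direction in which the jaws open and shut (so a half turn about z gives the same grasp; the last joint's range is limited). The gripper opens to 85 mm and grips with 20 to 120 N. Pads are 22 mm wide; open, the fingers measure 114 mm over their backs; the gripper's body (76 mm by 85 mm) begins 54 mm behind the grasp point. The pads swing forward as they close: fully open they stand 13 mm farther back than shut.
Start: joints at [-1.313, 0.32, 1.565, -0, 1.257, -0.02], TCP at [0.158, -0.553, 0.231] pointing down, gripper open.
Joint ranges: [-3.11, 3.11], [-0.84, 2.01], [0.21, 2.61], [-1.34, 4.49], [0.05, 2.63], [-2.56, 2.56]. Speed limits (rad/s): [2.57, 2.57, 3.14, 3.14, 3.14, 3.14].

### API

Orientations are given as a 3x3 rotation matrix whose columns are the frame's x, y, z axes.
In Python, from rig import env gives the robot as it stands. The module is installed in compiled form; this text tells all that it offers.
- The arm moves only by the tool drive_tool, never from a script. Its argument "steps" is a list that holds one entry, the list of rows, each a list of 7 numbers: the shift along the tool's x, y, z in mm, then the turn, a rotation vector about the tool's x, y, z in degrees, then the opening, from 0 (shut) to 1 (fully open). In form: [[[dx, dy, dz, rx, ry, rz, fingers], ...]]. A call has 1 to 20 rows; each row shifts and turns the commanded pose from where the row before left it, along the tool's axes as they then stand; what a row does not reach is not made up. A row lasts 1/10 s, in which the tool goes at most 50 mm and 8.59 degrees, less where a joint would pass 70% of its speed; a pose out of reach is approached as far as the arm can. A call is refused whole if a number of a shift passes 50 or a number of a turn 8.59, either way. A call with a gripper value outside its range is refused whole. The fingers move at their own pace and stop on an object; "newtons" is the grip in N (left out, the last holds). Time passes only in rows, so rows that do not move let the fingers close. It gives the time, the measured TCP pose, the force and the opening at its end, in the units of the state.
- env.sense(): the state, without advancing time (a new reading comes with each control period).
- env.snapshot(name): name is "side" or "top"; returns the picture (384x512x3 uint8, red, green, blue); there is no depth.
- env.calibration(name): a dict with "fovy" (degrees; the focal length in pixels is half the picture's height over the tangent of half this angle, whatever the lens; pixels are square), "cx", "cy" (the principal point, pixels), "R" (3x3) and "t" (3): a world point X has camera coordinates R X + t. Camera axes: x right, y down, z forward; pixel columns grow to the right and rows downward; lengths in m; the calibration is good to about 2 mm. A picture is of the moment at which its call begins. calibration takes no time and is no camera call.
- env.sign_off(): hands the job in, once; it reports no verdict.
Trained networks look in the newest picture that a camera, given by its name, has taken for a name from the list of things; names that differ only in an ending like _2 or _b are one class to them, and where a whole thing is asked for, a point or a joint stands for the part that bears it (a point fixed in the world has none). Each returns a list of dicts, best first, with "p" (0 to 1); they miss things now and then, are a little off and sometimes report something else, mostly with a low value. They report only what shows in the picture. A call takes as long as a camera call.
- env.recognise(target, camera): "point" ([x, y, z] in m, in world coordinates, good to about 4 mm: the middle of the surface that is visible of it).
- env.masks_of(target, camera): "pixels" (384x512 bool, what is visible of it).
- env.place_of(target, camera): "point" ([x, y, z] in m, in world coordinates, good to about 4 mm: a listed point, or the origin of a listed thing).
The state is a dict: "time": time; "joints": joint angles; "dq": joint speeds; "effort": joint torques, N m; "tcp_pos": TCP position; "ee_rot": TCP orientation; "ft_force": force on the tool from outside, world axes, zero at the start; "wrist_torque": the same for the moment, N m; "gripper_width": finger opening in m.
Only numpy, scipy, OpenCV 4.12 (cv2) and the standard library are available. Lean on these libraries where they do the work, as an engineer would, in place of code of your own. Each camera call takes 0.05 s, during which the arm holds its last target.

### The job

Set the focus stop on the white stand: lower the stop rod by its blue head until its tip touches the amber specimen on the sprung stage and stays resting on it with light pressure (2 to 6 N is right, and never more than 10 N, or the specimen cracks). Only then swing the red clamp lever fully over to lock the rod, and let go with the rod still resting on the specimen. Leave everything else on the bench where it is.

Things in the scene. Friction and masses are not known exactly. Their poses are not given: they have to be found in the camera images.
- stand: Focus-stop stand, fixed, yaw within 0.35 rad of 0. Origin: on the table, right below the stop rod's axis; z up. In its frame: white base 200 (x) x 300 (y -180 to 120) x 20 mm; white column 50 x 40 mm at y = -135, 190 mm tall; black bracket 50 mm wide, y -155 to 50, its top 175 mm above the table.
- stop_rod: Upright steel rod 10 mm thick in the bracket; slides only up and down (75 mm travel). Origin: its rounded lower tip, 105 to 125 mm above the table at the start. It stays where it is left: the guide drags with about 4 N and it weighs 1.5 N, so pushing it down takes about 2.5 N, to which the specimen's push adds.
- rod_head (a point): Centre of the rod's blue round knurled head, 22 mm in diameter, 28 mm tall, upright, 150 mm above the rod's tip. Can be pinched from above.
- stage: Specimen stage; origin on the base (20 mm above the table) below the rod. Its plate, 100 x 90 mm, carries the amber specimen, 26 x 26 x 14 mm, centred below the rod. The plate's height differs each run and is NOT measured: the specimen's top is 66 to 88 mm above the table. The plate is sprung: 1 mm down per 2.5 N, bottoming at 6 mm. The specimen cracks above 10 N.
- clamp_lever (a joint): Red clamp lever, rad. At 0 (open) it points to the stand's -x; it turns clockwise seen from above until it points about to the stand's +y: 1.45 is its end stop, above 1.2 it is locked. Starts at 0 to 0.35. Its eccentric hub meets the rod at about 0.9 and jams it. Stiff: 0.12 N m, rising to 0.55 N m as the hub bites; it stays where it is left.
- lever_knob (a point): On the axis of the lever's upright round red post, 16 mm in diameter, 80 mm out from the pivot; the post rises from the lever's flat bar (top 186 mm above the table) to 224 mm. This point is 215 mm above the table. Can be pinched from above or pushed sideways.
- lever_pivot (a point): On the clamp lever's pivot axis, 215 mm above the table (26 mm from the rod's axis, towards the stand's +y).
- spare_a: spare amber resin specimen block, 26 x 26 x 14 mm, 12 g, loose on the stand's base; leave alone. Origin: centre of its underside.
- spare_b: spare green resin specimen block, 26 x 26 x 14 mm, 12 g, loose on the stand's base; leave alone. Origin: centre of its underside.
- slide_box: blue slide box 100 x 85 x 34 mm, loose bystander. Origin: centre of its underside.
- beaker: glass beaker, 70 mm across, 85 mm tall, loose bystander. Origin: centre of its underside.
- petri_dish: closed petri dish 90 mm across, 14 mm tall, loose bystander. Origin: centre of its underside.
- dropper_bottle: amber dropper bottle 38 mm across, 75 mm tall, loose bystander. Origin: centre of its underside.
- mount_jar: small jar 56 mm across, 70 mm tall, loose bystander. Origin: centre of its underside.
- lens_brush: small brush lying on the table, loose bystander.

How it is judged:
On the way, in this order (a step that is already met when the one before it is completed fails the run):
1. the stop rod presses on the specimen with at least 0.5 N while the clamp is still open (lever below 0.6 rad) (contact force between stop_rod and stage above 0.5 N and value of joint clamp_lever below 0.6 rad), for 0.2 s.
2. the clamp lever is turned past 1.2 rad with the rod still on the specimen (contact force between stop_rod and stage above 0.5 N and value of joint clamp_lever above 1.2 rad), for 0.2 s.
At the end, for the whole second after the job is handed in: The stop rod rests on the specimen with 0.5 to 10 N, at rest (under 5 mm/s), and the clamp lever stands still (under 0.05 rad/s) beyond 1.2 rad (locked) (all of step 2 and contact force between stop_rod and stage below 10 N and velocity of joint clamp_lever between -0.05 and 0.05 rad/s and linear speed of stop_rod below 0.005 m/s); the robot touches nothing.
It fails at once if the rod presses the specimen with more than 10 N (contact force between stop_rod and stage above 10 N).
It fails at once if the clamp is turned past 0.9 rad while the rod is not on the specimen (under 0.2 N) (value of joint clamp_lever above 0.9 rad and contact force between stop_rod and stage below 0.2 N).
It fails at once if a bystander is moved by more than 20 mm (distance of any of spare_a, spare_b, slide_box, beaker, petri_dish, dropper_bottle, mount_jar, lens_brush from where it was at the start of the episode above 0.02 m).
It also fails if it takes over 69 s, if anything falls off the work surface, if the arm or the gripper's body presses on something with over 40 N, if the wrist force passes 120 N, or if a joint passes its speed limit or range.

## Working session

There is one attempt and no reset: what is moved stays moved. The work goes in short steps, Python scripts to look and compute and a tool call to move; the robot and the scene stay as the last step left them, time stands still between calls to the robot, and variables do not carry over. Pictures are saved under pics/ and viewed, and the job is handed in when it is done.

Besides the shell and the picture viewer there is one more tool, called after "Emit:" by a JSON object that holds its "fn" and its "kwargs", one argument or row to a line. drive_tool: Moves the arm, as the interface text tells. Its arguments: {"type":"object","properties":{"steps":{"type":"array"},"newtons":{"type":"number"}},"required":["steps"]}

```bash
mkdir -p pics; python3 - <<'E'
from rig import env
import cv2, numpy as np
s=env.sense();print(s['time'],s['tcp_pos'],s['ee_rot'],s['ft_force'],s['gripper_width'])
for c in ("side","top"):
    im=env.snapshot(c);cv2.imwrite(f"pics/{c}0.png",im[:,:,::-1])
    k=env.calibration(c);print(c,k)
    for t in ("stand","rod_head","lever_knob","lever_pivot","stop_rod","stage"):
        r=env.place_of(t,c);print(t,[(np.round(q['point'],4),round(q['p'],2)) for q in r[:2]])
print(env.sense()['time'])
E
```

```text
0.0 [ 0.15756565 -0.55248457  0.23046839] [[ 9.61653490e-01  2.74266943e-01 -4.57644330e-04]
 [ 2.74267322e-01 -9.61651894e-01  1.75230302e-03]
 [ 4.05042557e-05 -1.81062520e-03 -9.99998360e-01]] [-0.15022278  1.07676478  0.57948353] 0.08525701383629264
side {'fovy': 43.06417871191542, 'cx': 257.08718502774127, 'cy': 182.55078647853747, 'R': array([[ 0.77393195, -0.63326219,  0.00288619],
       [-0.40509441, -0.49857295, -0.76637036],
       [ 0.48675235,  0.59194933, -0.64239251]]), 't': array([-0.39297003,  0.37001141,  1.41745129])}
stand [(array([ 0.62  ,  0.0637, -0.0011]), 0.95)]
rod_head [(array([0.6214, 0.0638, 0.2686]), 0.69)]
lever_knob [(array([0.5381, 0.0933, 0.2161]), 0.47)]
lever_pivot [(array([0.6203, 0.0916, 0.214 ]), 0.67)]
stop_rod [(array([0.6175, 0.0663, 0.0219]), 0.3), (array([6.145e-01, 4.115e-01, 3.000e-04]), 0.2)]
stage [(array([0.6187, 0.067 , 0.0193]), 0.8)]
top {'fovy': 57.101521731962784, 'cx': 253.2179946514282, 'cy': 192.7714825277986, 'R': array([[ 0.02766385, -0.99959559,  0.00658567],
       [-0.98570271, -0.0283736 , -0.16608767],
       [ 0.16620736, -0.00189689, -0.986089  ]]), 't': array([-0.00234524,  0.53222793,  1.29243318])}
stand []
rod_head [(array([0.6185, 0.089 , 0.2125]), 0.68), (array([0.6174, 0.0665, 0.2693]), 0.39)]
lever_knob [(array([0.5371, 0.0996, 0.2113]), 0.63)]
lever_pivot [(array([0.6198, 0.0871, 0.2156]), 0.67)]
stop_rod [(array([0.6226, 0.0636, 0.1216]), 0.38)]
stage [(array([0.6232, 0.0626, 0.022 ]), 0.83)]
0.7
```

View pics/side0.png

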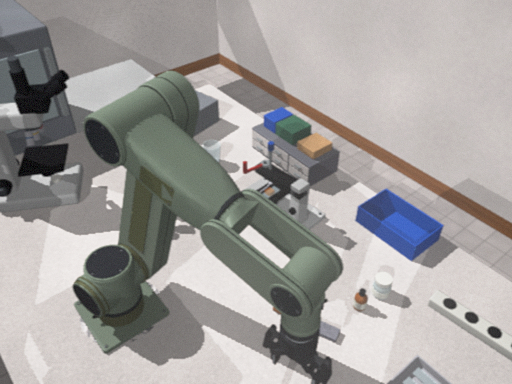

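View pics/top0.png

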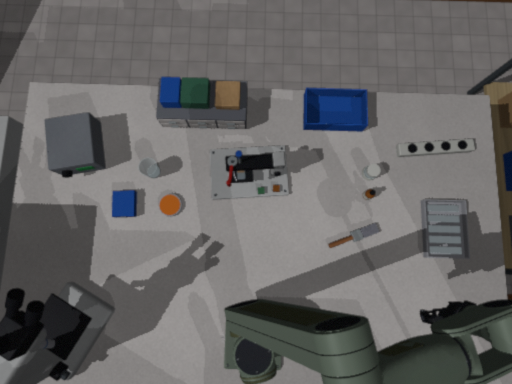

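The bench is clear of the arm around the stand at side (270,180) and top (245,170). I'll enlarge those parts and refine the measurement.

```bash
cat > h.py <<'E'
import numpy as np
from rig import env
def proj(c,X):
    k=env.calibration(c);f=192/np.tan(np.radians(k['fovy'])/2)
    p=k['R']@np.array(X)+k['t'];return np.array([k['cx']+f*p[0]/p[2],k['cy']+f*p[1]/p[2]])
def atz(c,uv,z):
    k=env.calibration(c);f=192/np.tan(np.radians(k['fovy'])/2)
    d=k['R'].T@np.array([(uv[0]-k['cx'])/f,(uv[1]-k['cy'])/f,1]);o=-k['R'].T@k['t']
    return o+d*(z-o[2])/d[2]
def tri(uv1,uv2):
    A=[];b=[]
    for c,uv in(("side",uv1),("top",uv2)):
        k=env.calibration(c);f=192/np.tan(np.radians(k['fovy'])/2)
        for i,(q,cc) in enumerate(((uv[0],k['cx']),(uv[1],k['cy']))):
            a=(q-cc)/f;A.append(a*k['R'][2]-k['R'][i]);b.append(k['t'][i]-a*k['t'][2])
    x,r,_,_=np.linalg.lstsq(np.array(A),np.array(b),rcond=None);return x,r
E
python3 - <<'E'
from h import *
import cv2
a=cv2.imread('pics/top0.png')[135:210,195:300];b=cv2.imread('pics/side0.png')[130:235,225:330]
cv2.imwrite('pics/topc.png',cv2.resize(a,None,fx=7,fy=7,interpolation=cv2.INTER_CUBIC))
cv2.imwrite('pics/sidec.png',cv2.resize(b,None,fx=5.5,fy=5.5,interpolation=cv2.INTER_CUBIC))
cs={}
for t in("rod_head","lever_knob","stand","stage","spare_a","spare_b"):
  for c in("side","top"):
    r=env.masks_of(t,c)
    for q in r[:2]:
        ys,xs=np.nonzero(q['pixels']);print(t,c,round(q['p'],2),xs.mean().round(2),ys.mean().round(2),xs.min(),xs.max(),ys.min(),ys.max(),len(xs))
E
```

```text
rod_head side 0.47 270.71 151.13 268 274 141 168 112
rod_head side 0.3 381.63 285.59 371 392 271 300 495
rod_head top 0.59 238.86 154.11 236 242 150 159 44
lever_knob side 0.53 254.38 166.22 243 268 160 173 186
lever_knob top 0.58 124.15 203.15 112 136 190 216 662
lever_knob top 0.57 231.43 166.16 228 237 156 183 129
stand side 0.67 284.98 190.29 243 325 141 228 2554
stand top 0.67 248.65 171.31 210 289 145 198 3853
stand top 0.43 231.07 168.91 226 237 156 186 161
stage side 0.65 272.94 192.07 260 286 182 202 323
stage side 0.4 360.52 299.82 354 367 288 310 242
stage top 0.72 242.27 176.03 232 253 170 182 255
stage top 0.6 248.28 171.81 210 289 145 199 3877
spare_a top 0.61 260.86 189.62 257 264 186 193 56
spare_a top 0.38 275.88 187.77 273 279 184 191 48
spare_b top 0.61 260.86 189.62 257 264 186 193 56
spare_b top 0.38 275.88 187.77 273 279 184 191 48
```

View pics/topc.png

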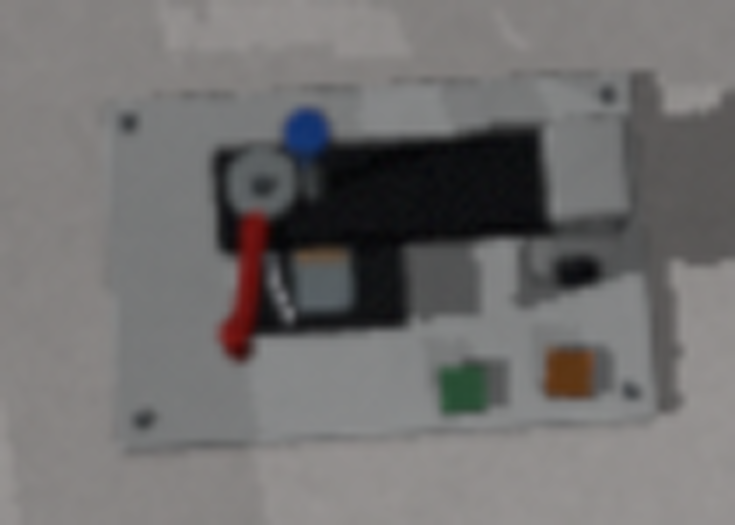

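View pics/sidec.png

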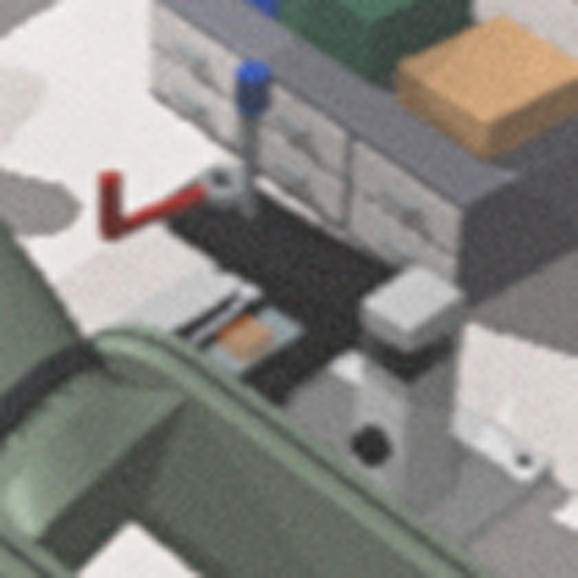

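```bash
python3 - <<'E'
from h import *
T=lambda x,y:(195+x/7-.43,135+y/7-.43)
S=lambda x,y:(225+x/5.5-.4,130+y/5.5-.4)
print('headtop',tri(S(254,70),T(306,133)))
x,_=tri(S(254,70),T(306,133))
print('knobtop',tri(S(110,175),T(238,337)), 'at.224',atz('top',T(238,337),.224),atz('side',S(110,175),.224))
print('pivot', atz('top',T(262,183),.215),atz('side',S(222,183),.215))
P=[atz('top',T(*p),.02)[:2] for p in((108,104),(630,72),(657,408),(124,450))]
for p in P:print(p)
for a,b in((0,1),(3,2),(0,3),(1,2)):
  d=P[b]-P[a];print(np.linalg.norm(d),d, np.degrees(np.arctan2(d[1],d[0])))
print('origin from corners: ',)
for z in(.27,.275,.28,.285):print(z,atz('top',T(306,133),z),atz('side',S(254,70),z))
E
```

```text
headtop (array([0.61563489, 0.06359665, 0.28544859]), array([7.02967262e-08]))
knobtop (array([0.5317917 , 0.09454359, 0.23000559]), array([5.96263615e-09])) at.224 [0.5330158  0.09493597 0.224     ] [0.53651635 0.10077419 0.224     ]
pivot [0.610127   0.08704164 0.215     ] [0.590895  0.0616017 0.215    ]
[0.70432097 0.18752022]
[ 0.73173261 -0.10591456]
[ 0.53979685 -0.12329466]
[0.50797097 0.16929954]
0.29471234709645533 [ 0.02741165 -0.29343478] -84.66311761867391
0.29431998281853744 [ 0.03182588 -0.2925942 ] -83.792262422267
0.1971935982391148 [-0.19635    -0.01822068] -174.6983114002399
0.19272105602002218 [-0.19193576 -0.0173801 ] -174.82588486483135
origin from corners: 
0.27 [0.61985245 0.06438981 0.27      ] [0.63028809 0.07995782 0.27      ]
0.275 [0.61843425 0.0641648  0.275     ] [0.62560716 0.07464368 0.275     ]
0.28 [0.61701605 0.06393979 0.28      ] [0.62092624 0.06932954 0.28      ]
0.285 [0.61559784 0.06371477 0.285     ] [0.61624532 0.06401539 0.285     ]
```

Emit:
{"fn": "drive_tool", "kwargs": {
  "steps": [
    [[0,0,-10,0,0,-8,1],[0,0,-10,0,0,-8,1],[0,0,-10,0,0,-8,1],[0,0,-10,0,0,-8,1],[0,0,-10,0,0,-8,1],[0,0,-10,0,0,-8,1],[0,0,-10,0,0,-8,1],[0,0,-10,0,0,-8,1],[0,0,-10,0,0,-8,1],[0,0,-10,0,0,-7.5,1]]
  ]
}}

```text
time: 2.3
tcp_pos: [0.1577, -0.5529, 0.3317]
ee_rot: [[-0.1, 0.995, -0.0], [0.995, 0.1, -0.0], [-0.0, -0.0, -1.0]]
ft_force: [0.2, -0.8, 0.4]
gripper_width: 0.0852
```

Emit:
{"fn": "drive_tool", "kwargs": {
  "steps": [
    [[30,27,0,0,0,0,1],[30,27,0,0,0,0,1],[30,27,0,0,0,0,1],[30,27,0,0,0,0,1],[30,27,0,0,0,0,1],[30,27,0,0,0,0,1],[30,27,0,0,0,0,1],[30,27,0,0,0,0,1],[30,27,0,0,0,0,1],[30,27,0,0,0,0,1],[30,27,0,0,0,0,1],[30,27,0,0,0,0,1],[30,27,0,0,0,0,1],[30,27,0,0,0,0,1],[30,27,0,0,0,0,1],[30,27,0,0,0,0,1],[30,27,0,0,0,0,1],[30,27,0,0,0,0,1],[0,0,0,0,0,0,1],[0,0,0,0,0,0,1]]
  ]
}}

```text
time: 4.3
tcp_pos: [0.5905, 0.0309, 0.3307]
ee_rot: [[-0.096, 0.995, -0.001], [0.995, 0.096, -0.001], [-0.001, -0.001, -1.0]]
ft_force: [-0.9, -1.0, 0.4]
gripper_width: 0.0853
```

```bash
cat >> h.py <<'E'
def st():
    s=env.sense();R=s['ee_rot'];print('t',s['time'],'tcp',np.round(s['tcp_pos'],4),'yang',np.degrees(np.arctan2(R[1,1],R[0,1])).round(2),'F',np.round(s['ft_force'],2),'w',round(s['gripper_width'],4),'z',R[:,2].round(4));return s
def to(x,y,z):
    s=env.sense();print('tool mm',(s['ee_rot'].T@(np.array([x,y,z])-s['tcp_pos'])*1000).round(1))
E
python3 - <<'E'
from h import *
import cv2
st();to(.618,.064,.31)
for c in("side","top"):
    im=env.snapshot(c)[:,:,::-1]
    b=im[110:235,205:330] if c=="side" else im[125:215,190:300]
    cv2.imwrite(f'pics/{c}1.png',cv2.resize(b,None,fx=5,fy=5,interpolation=cv2.INTER_CUBIC))
    for t in ("rod_head","lever_knob"):
        print(t,c,[(np.round(q['point'],4),round(q['p'],2)) for q in env.place_of(t,c)[:2]])
E
```

```text
t 4.3 tcp [0.5905 0.0309 0.3307] yang 5.5 F [-0.91 -1.04  0.45] w 0.0853 z [-1.4e-03 -7.0e-04 -1.0e+00]
tool mm [30.3 30.5 20.6]
rod_head side [(array([0.6218, 0.0629, 0.2698]), 0.66)]
lever_knob side [(array([0.5371, 0.0957, 0.2173]), 0.75)]
rod_head top [(array([0.619 , 0.0658, 0.2661]), 0.4), (array([0.6169, 0.091 , 0.2161]), 0.21)]
lever_knob top [(array([0.5355, 0.0961, 0.2123]), 0.66)]
```

View pics/side1.png

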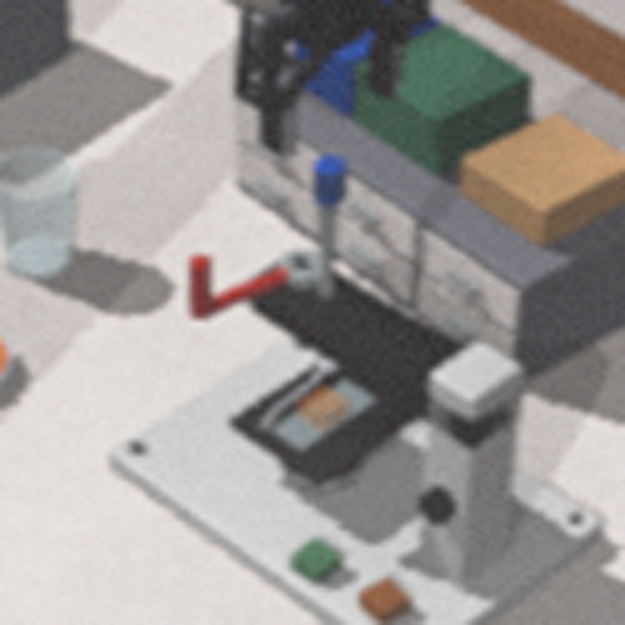

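View pics/top1.png

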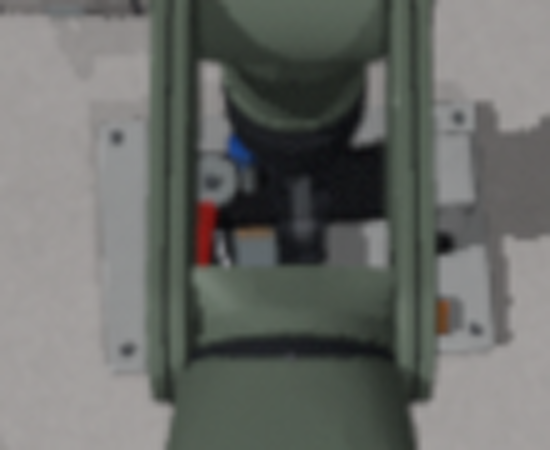

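Emit:
{"fn": "drive_tool", "kwargs": {
  "steps": [
    [[10,10.5,0,0,0,0,1],[10,10.5,0,0,0,0,1],[10,10.5,0,0,0,0,1],[0,0,20,0,0,0,1],[0,0,20,0,0,0,1],[0,0,20,0,0,0,0.6],[0,0,16,0,0,0,0.6],[0,0,0,0,0,0,0.6],[0,0,0,0,0,0,0.6]]
  ],
  "newtons": 20
}}

```text
time: 5.5
tcp_pos: [0.6197, 0.0641, 0.2553]
ee_rot: [[-0.095, 0.995, -0.0], [0.995, 0.095, 0.0], [0.0, -0.0, -1.0]]
ft_force: [0.1, -0.1, 0.3]
gripper_width: 0.051
```

```bash
python3 - <<'E'
from h import *
import cv2
st();to(.619,.064,.254)
im=env.snapshot("side")[:,:,::-1]
b=im[110:210,215:315]
cv2.imwrite(f'pics/side2.png',cv2.resize(b,None,fx=6,fy=6,interpolation=cv2.INTER_CUBIC))
u=atz('side',(205+325/5-.4,110+403/5-.4),.08);print(u)
for z in(.066,.07,.075,.08,.085,.088):print(z,(proj('side',(.619,.063,z))-[204.6,109.6])*5)
E
```

```text
t 5.5 tcp [0.6197 0.0641 0.2553] yang 5.46 F [ 0.07 -0.14  0.34] w 0.051 z [-1.e-04  0.e+00 -1.e+00]
tool mm [-0.  -0.7  1.3]
[0.61672994 0.06433833 0.08      ]
0.066 [328.3006762  417.66776326]
0.07 [328.41600342 413.38819252]
0.075 [328.56065046 408.02061987]
0.08 [328.7058426  402.63281971]
0.085 [328.85158292 397.22467748]
0.088 [328.93929154 393.96997997]
```

View pics/side2.png

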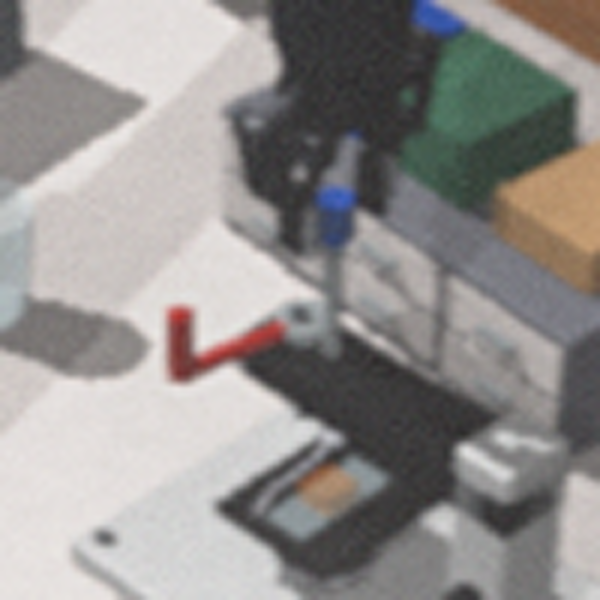

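The head (335,215) sits between the fingers (295,240 and 375,190). Specimen top estimate is about 0.079 m. I'll close the gripper.

Emit:
{"fn": "drive_tool", "kwargs": {
  "steps": [
    [[0,0,0,0,0,0,0.4],[0,0,0,0,0,0,0.2],[0,0,0,0,0,0,0.1],[0,0,0,0,0,0,0],[0,0,0,0,0,0,0],[0,0,0,0,0,0,0],[0,0,0,0,0,0,0]]
  ],
  "newtons": 30
}}

```text
time: 6.25
tcp_pos: [0.6192, 0.0634, 0.2555]
ee_rot: [[-0.094, 0.996, 0.001], [0.996, 0.094, 0.0], [0.0, 0.001, -1.0]]
ft_force: [-1.0, 0.0, 2.3]
gripper_width: 0.0207
```

Emit:
{"fn": "drive_tool", "kwargs": {
  "steps": [
    [[0,0,2,0,0,0,0],[0,0,2,0,0,0,0],[0,0,2,0,0,0,0],[0,0,2,0,0,0,0],[0,0,2,0,0,0,0]]
  ]
}}

```text
time: 6.75
tcp_pos: [0.6191, 0.0634, 0.2451]
ee_rot: [[-0.094, 0.996, 0.0], [0.996, 0.094, 0.0], [0.0, 0.0, -1.0]]
ft_force: [0.1, 1.4, 2.9]
gripper_width: 0.0208
```

```bash
python3 - <<'E'
from h import *
import cv2
st()
im=env.snapshot("side")[:,:,::-1]
b=im[110:210,215:315]
cv2.imwrite(f'pics/side3.png',cv2.resize(b,None,fx=6,fy=6,interpolation=cv2.INTER_CUBIC))
for i in range(3): env.snapshot("side"); st()
E
```

```text
t 6.75 tcp [0.6191 0.0634 0.2451] yang 5.42 F [0.14 1.44 2.89] w 0.0208 z [ 1.e-04  1.e-04 -1.e+00]
t 6.85 tcp [0.6191 0.0634 0.2447] yang 5.42 F [-0.38  0.71 -0.17] w 0.0206 z [-3.e-04  1.e-04 -1.e+00]
t 6.9 tcp [0.6191 0.0634 0.2447] yang 5.42 F [-0.65  1.31 -0.23] w 0.0208 z [-4.e-04  0.e+00 -1.e+00]
t 6.95 tcp [0.6191 0.0634 0.2447] yang 5.41 F [0.72 1.13 0.8 ] w 0.0209 z [-5.e-04 -0.e+00 -1.e+00]
```

View pics/side3.png

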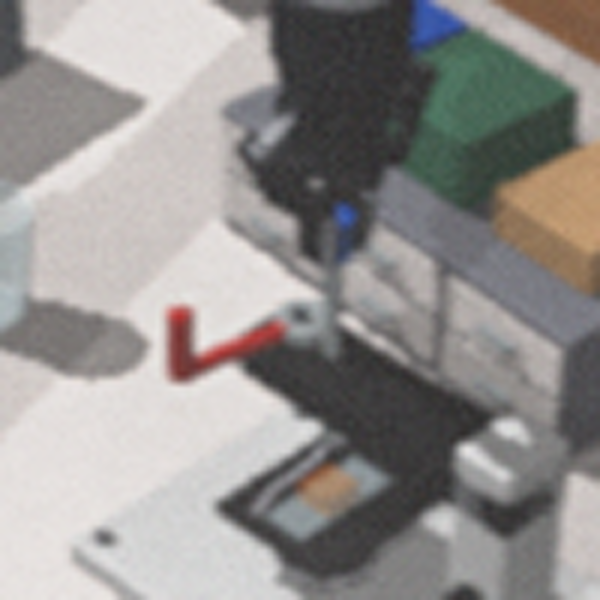

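Emit:
{"fn": "drive_tool", "kwargs": {
  "steps": [
    [[0,0,2,0,0,0,0],[0,0,2,0,0,0,0],[0,0,2,0,0,0,0],[0,0,2,0,0,0,0],[0,0,2,0,0,0,0],[0,0,2,0,0,0,0],[0,0,2,0,0,0,0],[0,0,1,0,0,0,0]]
  ]
}}

```text
time: 7.75
tcp_pos: [0.6191, 0.0634, 0.23]
ee_rot: [[-0.094, 0.996, 0.0], [0.996, 0.094, -0.0], [-0.0, 0.0, -1.0]]
ft_force: [-0.2, 2.1, 1.9]
gripper_width: 0.0208
```

Emit:
{"fn": "drive_tool", "kwargs": {
  "steps": [
    [[0,0,0.5,0,0,0,0],[0,0,0.5,0,0,0,0],[0,0,0.5,0,0,0,0],[0,0,0.5,0,0,0,0]]
  ]
}}

```text
time: 8.15
tcp_pos: [0.6191, 0.0634, 0.2283]
ee_rot: [[-0.094, 0.996, 0.0], [0.996, 0.094, -0.0], [-0.0, 0.0, -1.0]]
ft_force: [0.5, 2.1, 2.4]
gripper_width: 0.0208
```

Emit:
{"fn": "drive_tool", "kwargs": {
  "steps": [
    [[0,0,0.5,0,0,0,0],[0,0,0.5,0,0,0,0]]
  ]
}}

```text
time: 8.35
tcp_pos: [0.6191, 0.0634, 0.2273]
ee_rot: [[-0.094, 0.996, 0.0], [0.996, 0.094, 0.0], [-0.0, 0.0, -1.0]]
ft_force: [-0.5, 2.1, 2.5]
gripper_width: 0.0211
```

Emit:
{"fn": "drive_tool", "kwargs": {
  "steps": [
    [[0,0,0.5,0,0,0,0],[0,0,0.5,0,0,0,0]]
  ]
}}

```text
time: 8.55
tcp_pos: [0.6191, 0.0634, 0.2263]
ee_rot: [[-0.094, 0.996, 0.0], [0.996, 0.094, 0.0], [-0.0, 0.0, -1.0]]
ft_force: [-0.1, 2.1, 2.3]
gripper_width: 0.021
```

Emit:
{"fn": "drive_tool", "kwargs": {
  "steps": [
    [[0,0,0.5,0,0,0,0],[0,0,0.5,0,0,0,0]]
  ]
}}

```text
time: 8.75
tcp_pos: [0.6191, 0.0634, 0.2253]
ee_rot: [[-0.094, 0.996, 0.0], [0.996, 0.094, -0.0], [-0.0, 0.0, -1.0]]
ft_force: [-0.1, 2.0, 2.5]
gripper_width: 0.0206
```

Emit:
{"fn": "drive_tool", "kwargs": {
  "steps": [
    [[0,0,0.5,0,0,0,0],[0,0,0.5,0,0,0,0]]
  ]
}}

```text
time: 8.95
tcp_pos: [0.6191, 0.0634, 0.2243]
ee_rot: [[-0.094, 0.996, 0.0], [0.996, 0.094, 0.0], [-0.0, 0.0, -1.0]]
ft_force: [0.3, 2.6, 1.6]
gripper_width: 0.0211
```

Emit:
{"fn": "drive_tool", "kwargs": {
  "steps": [
    [[0,0,0.5,0,0,0,0],[0,0,0.5,0,0,0,0]]
  ]
}}

```text
time: 9.15
tcp_pos: [0.6191, 0.0634, 0.2233]
ee_rot: [[-0.094, 0.996, 0.0], [0.996, 0.094, -0.0], [-0.0, 0.0, -1.0]]
ft_force: [0.1, 3.2, 2.8]
gripper_width: 0.0211
```

Emit:
{"fn": "drive_tool", "kwargs": {
  "steps": [
    [[0,0,0.5,0,0,0,0],[0,0,0.5,0,0,0,0]]
  ]
}}

```text
time: 9.35
tcp_pos: [0.6191, 0.0634, 0.2223]
ee_rot: [[-0.094, 0.996, 0.0], [0.996, 0.094, 0.0], [-0.0, 0.0, -1.0]]
ft_force: [0.5, 2.5, 2.3]
gripper_width: 0.0209
```

Emit:
{"fn": "drive_tool", "kwargs": {
  "steps": [
    [[0,0,0.5,0,0,0,0],[0,0,0.5,0,0,0,0]]
  ]
}}

```text
time: 9.55
tcp_pos: [0.6191, 0.0634, 0.2213]
ee_rot: [[-0.094, 0.996, 0.0], [0.996, 0.094, -0.0], [-0.0, 0.0, -1.0]]
ft_force: [0.2, 2.8, 2.2]
gripper_width: 0.0211
```

Emit:
{"fn": "drive_tool", "kwargs": {
  "steps": [
    [[0,0,0.5,0,0,0,0],[0,0,0.5,0,0,0,0]]
  ]
}}

```text
time: 9.75
tcp_pos: [0.6191, 0.0634, 0.2203]
ee_rot: [[-0.094, 0.996, 0.0], [0.996, 0.094, -0.0], [-0.0, 0.0, -1.0]]
ft_force: [0.4, 3.3, 2.2]
gripper_width: 0.0208
```

Emit:
{"fn": "drive_tool", "kwargs": {
  "steps": [
    [[0,0,0.5,0,0,0,0],[0,0,0.5,0,0,0,0]]
  ]
}}

```text
time: 9.95
tcp_pos: [0.6191, 0.0634, 0.2192]
ee_rot: [[-0.094, 0.996, 0.0], [0.996, 0.094, -0.0], [-0.0, 0.0, -1.0]]
ft_force: [0.4, 3.7, 2.7]
gripper_width: 0.021
```

Emit:
{"fn": "drive_tool", "kwargs": {
  "steps": [
    [[0,0,0.5,0,0,0,0],[0,0,0.5,0,0,0,0]]
  ]
}}

```text
time: 10.15
tcp_pos: [0.6191, 0.0634, 0.2183]
ee_rot: [[-0.094, 0.996, 0.0], [0.996, 0.094, -0.0], [-0.0, 0.0, -1.0]]
ft_force: [0.3, 2.2, 2.3]
gripper_width: 0.021
```

Emit:
{"fn": "drive_tool", "kwargs": {
  "steps": [
    [[0,0,0.5,0,0,0,0],[0,0,0.5,0,0,0,0]]
  ]
}}

```text
time: 10.35
tcp_pos: [0.6191, 0.0634, 0.2173]
ee_rot: [[-0.094, 0.996, 0.0], [0.996, 0.094, -0.0], [-0.0, 0.0, -1.0]]
ft_force: [1.2, 2.1, 2.6]
gripper_width: 0.0211
```

Emit:
{"fn": "drive_tool", "kwargs": {
  "steps": [
    [[0,0,0.5,0,0,0,0],[0,0,0.5,0,0,0,0]]
  ]
}}

```text
time: 10.55
tcp_pos: [0.6191, 0.0634, 0.2165]
ee_rot: [[-0.094, 0.996, 0.0], [0.996, 0.094, -0.0], [-0.0, 0.0, -1.0]]
ft_force: [0.2, 1.9, 4.2]
gripper_width: 0.021
```

Emit:
{"fn": "drive_tool", "kwargs": {
  "steps": [
    [[0,0,0.5,0,0,0,0],[0,0,0.5,0,0,0,0]]
  ]
}}

```text
time: 10.75
tcp_pos: [0.6191, 0.0634, 0.2157]
ee_rot: [[-0.094, 0.996, 0.0], [0.996, 0.094, -0.0], [-0.0, 0.0, -1.0]]
ft_force: [-0.9, 2.4, 5.8]
gripper_width: 0.0209
```

```bash
python3 - <<'E'
from h import *
import cv2
st()
im=env.snapshot("side")[:,:,::-1]
b=im[120:220,215:315]
cv2.imwrite(f'pics/side4.png',cv2.resize(b,None,fx=6,fy=6,interpolation=cv2.INTER_CUBIC))
E
```

```text
t 10.75 tcp [0.6191 0.0634 0.2157] yang 5.42 F [-0.86  2.42  5.83] w 0.0209 z [ 4.e-04 -0.e+00 -1.e+00]
```

View pics/side4.png

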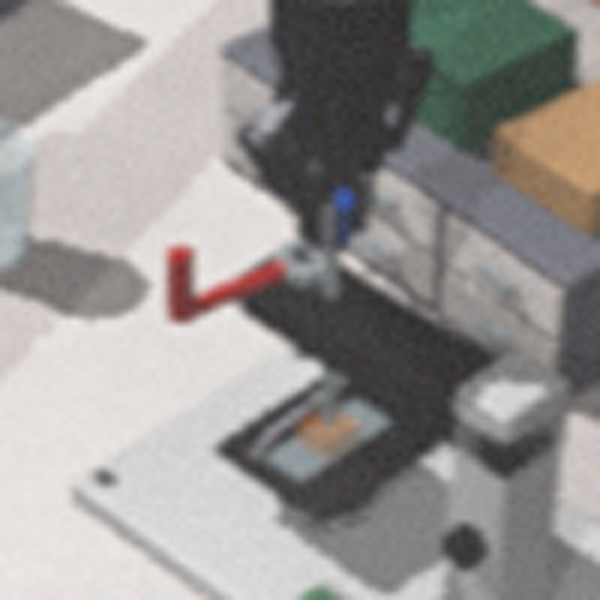

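Emit:
{"fn": "drive_tool", "kwargs": {
  "steps": [
    [[0,0,0.3,0,0,0,0],[0,0,0,0,0,0,0],[0,0,0,0,0,0,0]]
  ]
}}

```text
time: 11.1
tcp_pos: [0.6191, 0.0633, 0.2155]
ee_rot: [[-0.094, 0.996, 0.001], [0.996, 0.094, -0.0], [-0.0, 0.001, -1.0]]
ft_force: [-0.5, 2.8, 5.1]
gripper_width: 0.0209
```

Emit:
{"fn": "drive_tool", "kwargs": {
  "steps": [
    [[0,0,0,0,0,0,0.3],[0,0,0,0,0,0,0.5],[0,0,0,0,0,0,0.6],[0,0,0,0,0,0,0.6],[0,0,0,0,0,0,0.6]]
  ]
}}

```text
time: 11.6
tcp_pos: [0.619, 0.0631, 0.2147]
ee_rot: [[-0.094, 0.996, -0.001], [0.996, 0.094, -0.0], [-0.0, -0.001, -1.0]]
ft_force: [-0.2, -0.3, -0.0]
gripper_width: 0.0509
```

```bash
python3 - <<'E'
from h import *
st()
E
```

```text
t 11.6 tcp [0.619  0.0631 0.2147] yang 5.42 F [-0.17 -0.32 -0.03] w 0.0509 z [-6.e-04 -4.e-04 -1.e+00]
```

Emit:
{"fn": "drive_tool", "kwargs": {
  "steps": [
    [[0,0,-10,0,0,0,0.6],[0,0,-20,0,0,0,0.6],[0,0,-25,0,0,0,0.6],[0,0,-25,0,0,0,0.6],[0,0,-20,0,0,0,0.6],[0,0,-20,0,0,0,0.6],[0,-30,0,0,0,-8,0.6],[0,-30,0,0,0,-8,0.6],[0,0,0,0,0,-8,0.6],[0,0,0,0,0,-8,0.6],[0,0,0,0,0,-8,0.6],[0,0,0,0,0,-8,0.6],[0,0,0,0,0,-8,0.6],[0,0,0,0,0,-8,0.6],[0,0,0,0,0,-8,0.6],[0,0,0,0,0,-8,0.6],[0,0,0,0,0,0,0.6]]
  ]
}}

```text
time: 13.3
tcp_pos: [0.5601, 0.0535, 0.3358]
ee_rot: [[-0.997, 0.08, 0.001], [0.08, 0.997, -0.0], [-0.001, -0.0, -1.0]]
ft_force: [-0.7, -0.2, 0.1]
gripper_width: 0.0515
```

```bash
python3 - <<'E'
from h import *
import cv2
st();to(.535,.0955,.28)
for c in("side","top"):
    im=env.snapshot(c)[:,:,::-1]
    b=im[110:235,205:330] if c=="side" else im[125:215,190:300]
    cv2.imwrite(f'pics/{c}5.png',cv2.resize(b,None,fx=5,fy=5,interpolation=cv2.INTER_CUBIC))
    for t in ("rod_head","lever_knob","lever_pivot"):
        print(t,c,[(np.round(q['point'],4),round(q['p'],2)) for q in env.place_of(t,c)[:2]])
E
```

```text
t 13.3 tcp [0.5601 0.0535 0.3358] yang 85.4 F [-0.67 -0.23  0.06] w 0.0515 z [ 1.1e-03 -1.0e-04 -1.0e+00]
tool mm [28.4 39.8 55.8]
rod_head side [(array([0.621 , 0.0633, 0.2295]), 0.62)]
lever_knob side [(array([0.5398, 0.0989, 0.2169]), 0.59)]
lever_pivot side [(array([ 0.384 , -0.3684, -0.0027]), 0.49), (array([0.6198, 0.0926, 0.212 ]), 0.44)]
rod_head top [(array([0.6189, 0.0639, 0.0207]), 0.17)]
lever_knob top [(array([0.5401, 0.0974, 0.2142]), 0.43)]
lever_pivot top [(array([ 0.3813, -0.3704,  0.0009]), 0.55)]
```

View pics/side5.png

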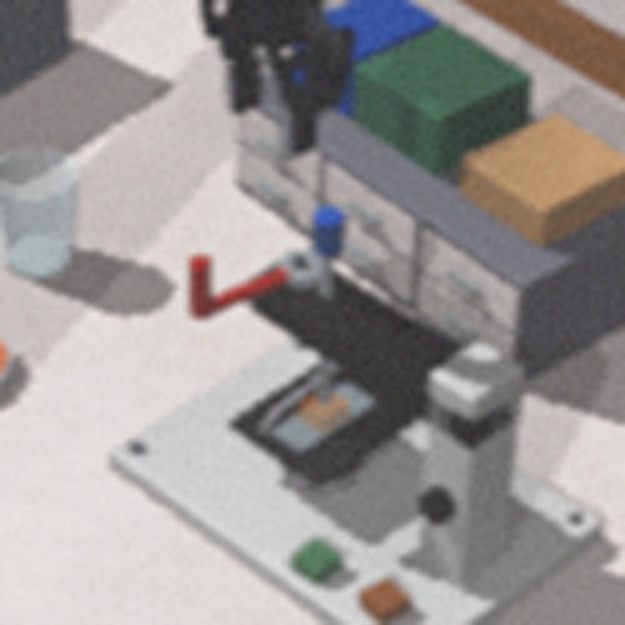

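View pics/top5.png

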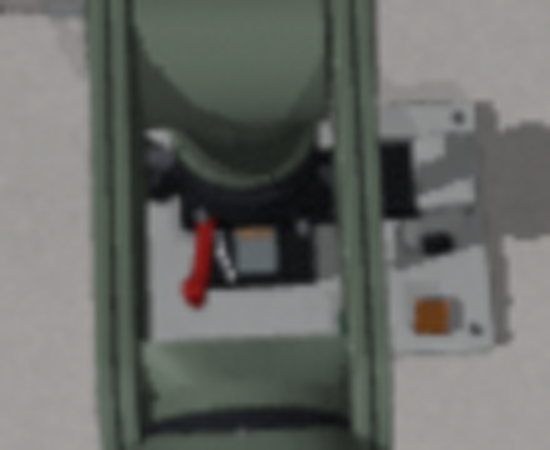

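Emit:
{"fn": "drive_tool", "kwargs": {
  "steps": [
    [[13,21,0,0,0,0,0.6],[12.5,20.6,0,0,0,0,0.6],[0,0,30,0,0,0,0.6],[0,0,30,0,0,0,0.6],[0,0,0,0,0,0,0.6]]
  ]
}}

```text
time: 14.2
tcp_pos: [0.5355, 0.0969, 0.2712]
ee_rot: [[-0.997, 0.08, -0.009], [0.08, 0.997, -0.001], [0.008, -0.002, -1.0]]
ft_force: [-0.0, -0.0, -0.6]
gripper_width: 0.0513
```

```bash
python3 - <<'E'
from h import *
import cv2
st();to(.538,.097,.194)
for c in("side","top"):
    im=env.snapshot(c)[:,:,::-1]
    b=im[110:210,205:305] if c=="side" else im[125:215,190:300]
    cv2.imwrite(f'pics/{c}6.png',cv2.resize(b,None,fx=5,fy=5,interpolation=cv2.INTER_CUBIC))
E
```

```text
t 14.2 tcp [0.5355 0.0969 0.2712] yang 85.42 F [-0.05 -0.02 -0.63] w 0.0513 z [-0.0086 -0.0015 -1.    ]
tool mm [-3.1  0.5 77.2]
```

View pics/side6.png

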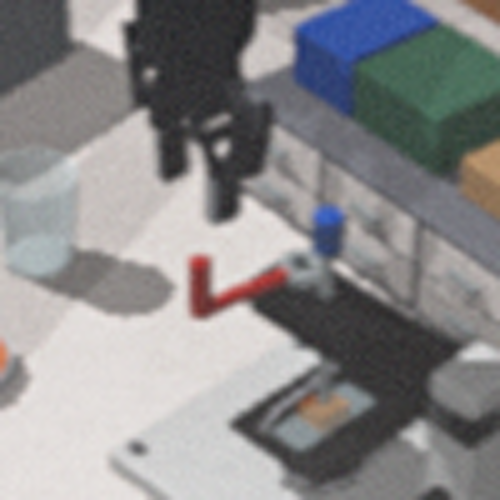

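Emit:
{"fn": "drive_tool", "kwargs": {
  "steps": [
    [[-2,0,20,0,0,0,0.6],[0,0,20,0,0,0,0.6],[0,0,20,0,0,0,0.6],[0,0,16,0,0,0,0.6],[0,0,0,0,0,0,0.45],[0,0,0,0,0,0,0.3],[0,0,0,0,0,0,0.3],[0,0,0,0,0,0,0.3]]
  ]
}}

```text
time: 15.1
tcp_pos: [0.5408, 0.097, 0.2005]
ee_rot: [[-0.997, 0.08, 0.003], [0.08, 0.997, 0.0], [-0.003, 0.001, -1.0]]
ft_force: [-0.6, 0.2, 0.4]
gripper_width: 0.0256
```

```bash
python3 - <<'E'
from h import *
import cv2
st();to(.538,.097,.194)
for c in("side","top"):
    im=env.snapshot(c)[:,:,::-1]
    b=im[110:210,205:305] if c=="side" else im[125:215,190:300]
    cv2.imwrite(f'pics/{c}7.png',cv2.resize(b,None,fx=5,fy=5,interpolation=cv2.INTER_CUBIC))
E
```

```text
t 15.1 tcp [0.5408 0.097  0.2005] yang 85.41 F [-0.62  0.22  0.35] w 0.0256 z [ 2.8e-03  4.0e-04 -1.0e+00]
tool mm [ 2.8 -0.2  6.4]
```

View pics/side7.png

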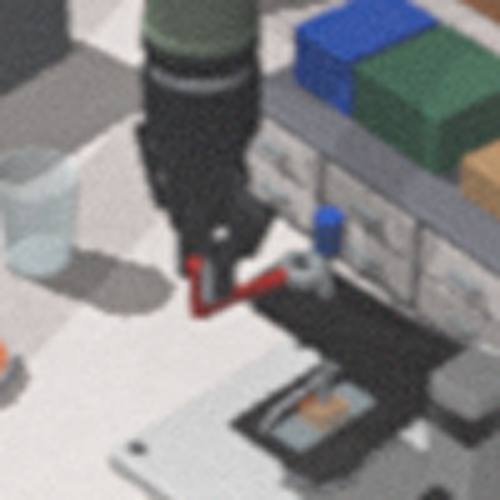

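View pics/top7.png

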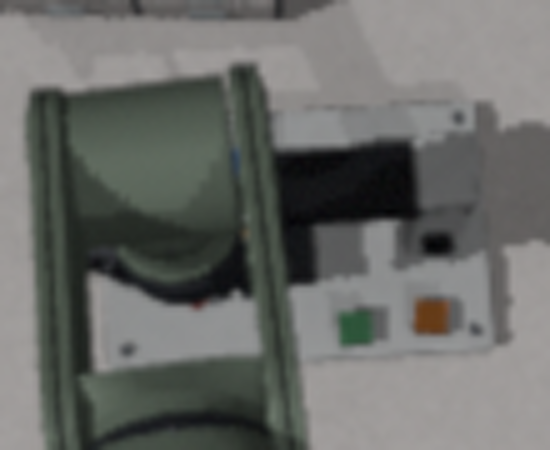

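```bash
python3 - <<'E'
from h import *
import cv2
for X in((.5408,.097,.2005),(.5408,.097,.224),(.538,.097,.224),(.535,.0955,.224),(.535,.0955,.186),(.5408,.11,.2005),(.5408,.084,.2005),(.532,.097,.224)):
  print(X,(proj('side',X)-[204.6,109.6])*5,(proj('top',X)-[189.6,124.6])*5)
im=cv2.imread('pics/side7.png')[180:340,120:340];cv2.imwrite('pics/side7z.png',cv2.resize(im,None,fx=3.5,fy=3.5,interpolation=cv2.INTER_CUBIC))
E
```

```text
(0.5408, 0.097, 0.2005) [209.10319063 287.52250047] [194.41219791 285.90005419]
(0.5408, 0.097, 0.224) [208.70167733 259.30451314] [192.17931413 278.87316468]
(0.538, 0.097, 0.224) [205.34555121 260.94689693] [192.01109831 283.0434117 ]
(0.535, 0.0955, 0.224) [203.16256249 263.79680392] [194.1110499  287.58009521]
(0.535, 0.0955, 0.186) [203.89329423 309.19965538] [197.62103255 298.5438092 ]
(0.5408, 0.11, 0.2005) [196.96968454 278.13740108] [175.05166222 285.34943267]
(0.5408, 0.084, 0.2005) [221.35329365 296.99778599] [213.77192745 286.45065278]
(0.532, 0.097, 0.224) [198.13447723 264.47577237] [191.65018127 291.99092494]
```

View pics/side7z.png

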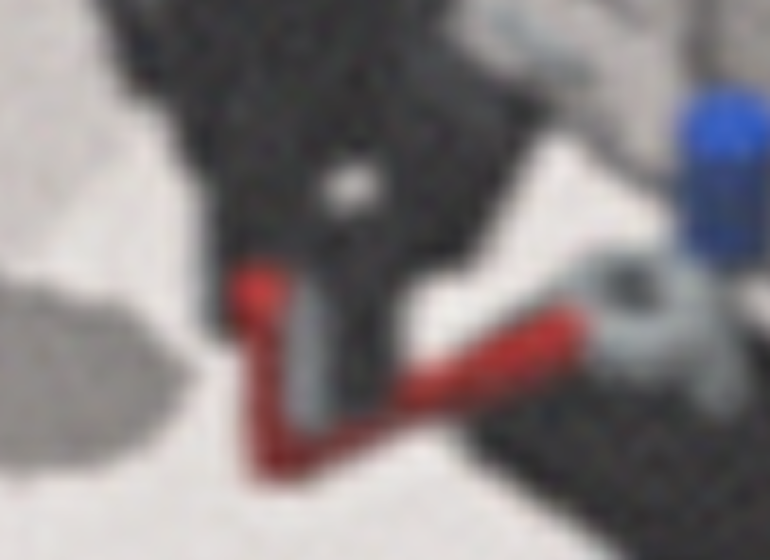

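Post top is at about (195,261) in the crop, roughly 6 mm to −x of the pad centre. I'll shift, then start pushing along the arc.

Emit:
{"fn": "drive_tool", "kwargs": {
  "steps": [
    [[3,0,2,0,0,0,0.3],[3,0,2,0,0,0,0.3],[0,0,0,0,0,0,0.3]]
  ]
}}

```text
time: 15.5
tcp_pos: [0.5331, 0.0974, 0.1946]
ee_rot: [[-0.997, 0.08, -0.001], [0.08, 0.997, -0.0], [0.001, -0.0, -1.0]]
ft_force: [-0.4, -0.5, -0.0]
gripper_width: 0.0255
```

```bash
python3 - <<'E'
from h import *
s=st()
P=np.array([.6166,.0894]);r=.08
R=s['ee_rot'];a=np.degrees(np.arctan2(R[1,1],R[0,1]))
p=s['tcp_pos'][:2]; print('angle from pivot',np.degrees(np.arctan2(p[1]-P[1],p[0]-P[0])),np.hypot(*(p-P)))
# arc step in tool axes: 5deg per row, turning -5 about world z (rz +5)
d=np.radians(5);print('per 5deg: tangential',80*np.sin(d),'radial',80*(1-np.cos(d)))
E
```

```text
t 15.5 tcp [0.5331 0.0974 0.1946] yang 85.42 F [-0.41 -0.49 -0.04] w 0.0255 z [-1.2e-03 -2.0e-04 -1.0e+00]
angle from pivot 174.55133114384034 0.08383530163397915
per 5deg: tangential 6.972459419812653 radial 0.3044241526603564
```

Emit:
{"fn": "drive_tool", "kwargs": {
  "steps": [
    [[-0.1,3.5,0,0,0,2.5,0.3],[-0.1,3.5,0,0,0,2.5,0.3],[-0.1,3.5,0,0,0,2.5,0.3],[-0.1,3.5,0,0,0,2.5,0.3],[-0.1,3.5,0,0,0,2.5,0.3],[-0.1,3.5,0,0,0,2.5,0.3],[-0.1,3.5,0,0,0,2.5,0.3],[-0.1,3.5,0,0,0,2.5,0.3]]
  ]
}}

```text
time: 16.3
tcp_pos: [0.5408, 0.1239, 0.1949]
ee_rot: [[-0.909, 0.418, -0.001], [0.418, 0.909, -0.001], [0.0, -0.001, -1.0]]
ft_force: [-1.4, -1.6, 1.0]
gripper_width: 0.0255
```

```bash
cat >> h.py <<'E'
def lev():
    s=st();P=np.array([.6166,.0894]);p=s['tcp_pos'][:2]-P
    a=np.degrees(np.arctan2(p[1],p[0]));r=np.hypot(*p)
    print('ang',a.round(1),'r',r.round(4),'tool theta',np.radians(185.4-a).round(3),'F tool',(s['ee_rot'].T@s['ft_force']).round(2))
E
python3 - <<'E'
from h import *
import cv2
lev()
im=env.snapshot('side')[:,:,::-1][110:210,205:305]
cv2.imwrite('pics/side8.png',cv2.resize(im,None,fx=6,fy=6,interpolation=cv2.INTER_CUBIC))
E
```

```text
t 16.3 tcp [0.5408 0.1239 0.1949] yang 65.32 F [-1.36 -1.6   1.05] w 0.0255 z [-8.0e-04 -1.2e-03 -1.0e+00]
ang 155.5 r 0.0832 tool theta 0.522 F tool [ 0.57 -2.02 -1.04]
```

View pics/side8.png

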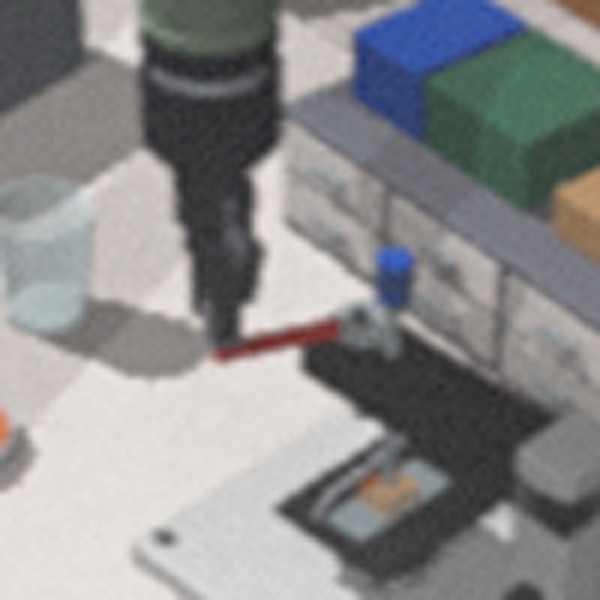

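The lever is following the fingers and the rod is still on the specimen (395,470). I'll carry on.

Emit:
{"fn": "drive_tool", "kwargs": {
  "steps": [
    [[-0.1,3.5,0,0,0,2.5,0.3],[-0.1,3.5,0,0,0,2.5,0.3],[-0.1,3.5,0,0,0,2.5,0.3],[-0.1,3.5,0,0,0,2.5,0.3],[-0.1,3.5,0,0,0,2.5,0.3],[-0.1,3.5,0,0,0,2.5,0.3],[-0.1,3.5,0,0,0,2.5,0.3],[-0.1,3.5,0,0,0,2.5,0.3]]
  ]
}}

```text
time: 17.15
tcp_pos: [0.5564, 0.1469, 0.1948]
ee_rot: [[-0.712, 0.703, -0.002], [0.703, 0.712, -0.001], [0.001, -0.002, -1.0]]
ft_force: [-1.2, -0.5, 1.0]
gripper_width: 0.0259
```

```bash
python3 - <<'E'
from h import *
lev()
E
```

```text
t 17.15 tcp [0.5564 0.1469 0.1948] yang 45.36 F [-1.2  -0.45  1.01] w 0.0259 z [-1.9e-03 -6.0e-04 -1.0e+00]
ang 136.3 r 0.0833 tool theta 0.857 F tool [ 0.54 -1.17 -1.01]
```

Emit:
{"fn": "drive_tool", "kwargs": {
  "steps": [
    [[-0.2,3.5,0,0,0,2.5,0.3],[-0.2,3.5,0,0,0,2.5,0.3],[-0.2,3.5,0,0,0,2.5,0.3],[-0.2,3.5,0,0,0,2.5,0.3],[-0.2,3.5,0,0,0,2.5,0.3],[-0.2,3.5,0,0,0,2.5,0.3],[-0.2,3.5,0,0,0,2.5,0.3]]
  ]
}}

```text
time: 17.85
tcp_pos: [0.5761, 0.1611, 0.1946]
ee_rot: [[-0.467, 0.884, -0.003], [0.884, 0.467, -0.0], [0.001, -0.003, -1.0]]
ft_force: [-1.8, -0.3, 0.4]
gripper_width: 0.0256
```

```bash
python3 - <<'E'
from h import *
import cv2
lev()
im=env.snapshot('side')[:,:,::-1][110:210,205:305]
cv2.imwrite('pics/side9.png',cv2.resize(im,None,fx=6,fy=6,interpolation=cv2.INTER_CUBIC))
E
```

```text
t 17.85 tcp [0.5761 0.1611 0.1946] yang 27.86 F [-1.82 -0.3   0.41] w 0.0256 z [-3.e-03 -2.e-04 -1.e+00]
ang 119.5 r 0.0824 tool theta 1.151 F tool [ 0.59 -1.75 -0.4 ]
```

View pics/side9.png

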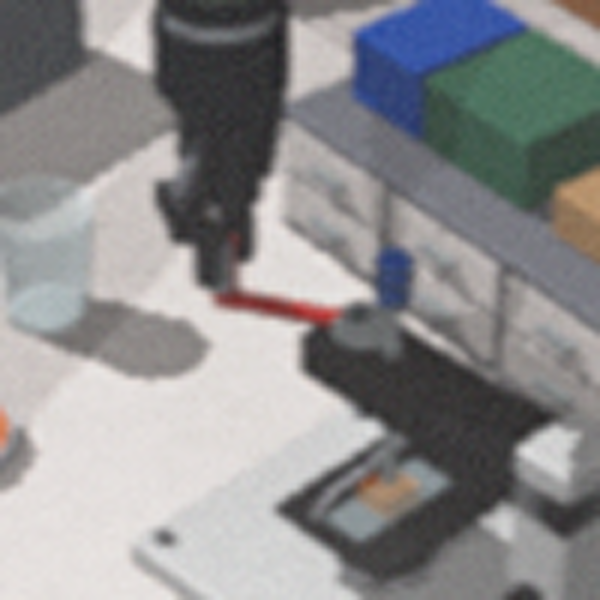

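Emit:
{"fn": "drive_tool", "kwargs": {
  "steps": [
    [[-0.1,3.5,0,0,0,2.5,0.3],[-0.1,3.5,0,0,0,2.5,0.3],[-0.1,3.5,0,0,0,2.5,0.3],[-0.1,3.5,0,0,0,2.5,0.3],[-0.1,3.5,0,0,0,2.5,0.3]]
  ]
}}

```text
time: 18.4
tcp_pos: [0.5921, 0.1677, 0.1946]
ee_rot: [[-0.265, 0.964, -0.003], [0.964, 0.265, 0.0], [0.001, -0.003, -1.0]]
ft_force: [-4.2, 1.1, 0.3]
gripper_width: 0.0256
```

```bash
python3 - <<'E'
from h import *
lev()
E
```

```text
t 18.4 tcp [0.5921 0.1677 0.1946] yang 15.39 F [-4.23  1.1   0.26] w 0.0256 z [-3.4e-03  3.0e-04 -1.0e+00]
ang 107.4 r 0.082 tool theta 1.362 F tool [ 2.19 -3.79 -0.24]
```

Emit:
{"fn": "drive_tool", "kwargs": {
  "steps": [
    [[0,1.5,0,0,0,1,0.3],[0,1.5,0,0,0,1,0.3],[0,1.5,0,0,0,1,0.3]]
  ]
}}

```text
time: 18.7
tcp_pos: [0.5972, 0.1687, 0.1947]
ee_rot: [[-0.215, 0.977, -0.002], [0.977, 0.215, 0.0], [0.0, -0.001, -1.0]]
ft_force: [-4.4, 1.9, -0.2]
gripper_width: 0.026
```

```bash
python3 - <<'E'
from h import *
lev()
E
```

```text
t 18.7 tcp [0.5972 0.1687 0.1947] yang 12.39 F [-4.44  1.91 -0.2 ] w 0.026 z [-1.5e-03  1.0e-04 -1.0e+00]
ang 103.7 r 0.0816 tool theta 1.426 F tool [ 2.82 -3.93  0.21]
```

Emit:
{"fn": "drive_tool", "kwargs": {
  "steps": [
    [[0,1.5,0,0,0,1,0.3],[0,1.5,0,0,0,1,0.3]]
  ]
}}

```text
time: 18.9
tcp_pos: [0.6006, 0.1692, 0.1948]
ee_rot: [[-0.18, 0.984, -0.001], [0.984, 0.18, 0.0], [0.0, -0.001, -1.0]]
ft_force: [-3.0, 1.4, 0.0]
gripper_width: 0.0256
```

Emit:
{"fn": "drive_tool", "kwargs": {
  "steps": [
    [[0,1.5,0,0,0,0,0.3],[0,1.5,0,0,0,0,0.3]]
  ]
}}

```text
time: 19.1
tcp_pos: [0.6039, 0.1697, 0.195]
ee_rot: [[-0.181, 0.984, 0.0], [0.984, 0.181, -0.0], [-0.0, 0.0, -1.0]]
ft_force: [-2.7, 2.4, -0.6]
gripper_width: 0.0258
```

```bash
python3 - <<'E'
from h import *
lev()
E
```

```text
t 19.1 tcp [0.6039 0.1697 0.195 ] yang 10.42 F [-2.75  2.37 -0.61] w 0.0258 z [ 0. -0. -1.]
ang 99.0 r 0.0813 tool theta 1.508 F tool [ 2.83 -2.27  0.61]
```

Emit:
{"fn": "drive_tool", "kwargs": {
  "steps": [
    [[0,1.5,0,0,0,0,0.3],[0,0,0,0,0,0,0.3]]
  ]
}}

```text
time: 19.3
tcp_pos: [0.6048, 0.1698, 0.195]
ee_rot: [[-0.181, 0.984, -0.001], [0.984, 0.181, -0.0], [-0.0, -0.002, -1.0]]
ft_force: [-5.2, 1.6, -0.4]
gripper_width: 0.0256
```

```bash
python3 - <<'E'
from h import *
import cv2
lev()
for c in("side","top"):
    im=env.snapshot(c)[:,:,::-1]
    b=im[110:210,205:305] if c=="side" else im[125:215,190:300]
    cv2.imwrite(f'pics/{c}10.png',cv2.resize(b,None,fx=6,fy=6,interpolation=cv2.INTER_CUBIC))
lev()
E
```

```text
t 19.3 tcp [0.6048 0.1698 0.195 ] yang 10.42 F [-5.22  1.56 -0.42] w 0.0256 z [-1.5e-03 -3.0e-04 -1.0e+00]
ang 98.3 r 0.0813 tool theta 1.519 F tool [ 2.48 -4.85  0.43]
t 19.4 tcp [0.6048 0.1699 0.1949] yang 10.42 F [-4.73  1.74  0.49] w 0.0253 z [-1.4e-03 -3.0e-04 -1.0e+00]
ang 98.4 r 0.0813 tool theta 1.519 F tool [ 2.57 -4.34 -0.48]
```

View pics/side10.png

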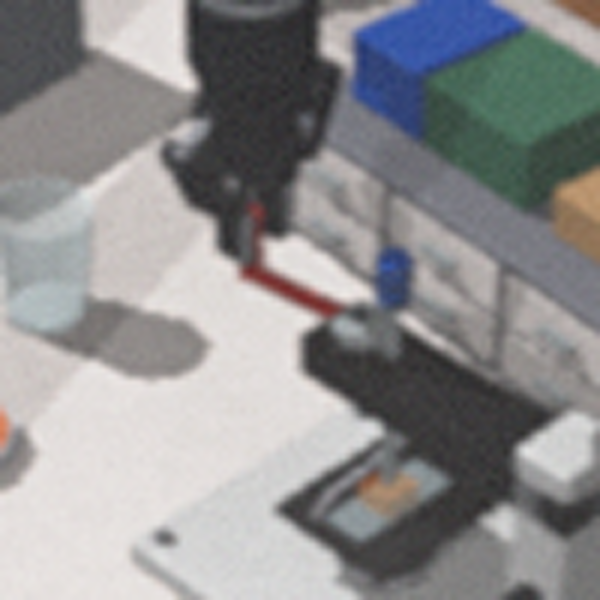

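View pics/top10.png

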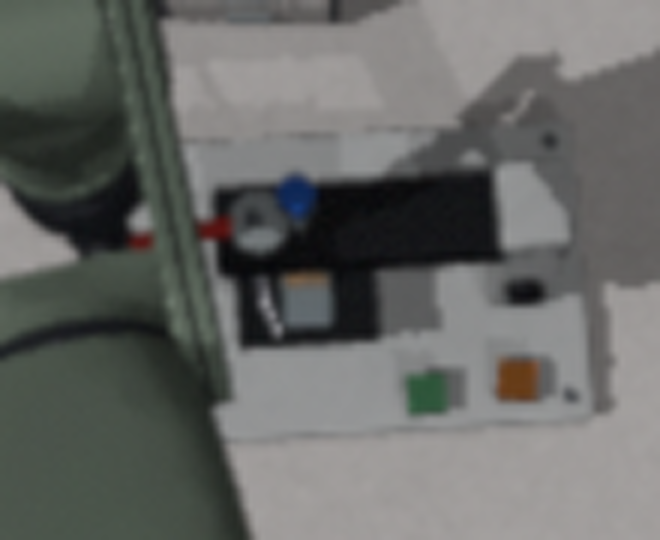

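Emit:
{"fn": "drive_tool", "kwargs": {
  "steps": [
    [[0,1,0,0,0,0,0.3],[0,1,0,0,0,0,0.3],[0,0,0,0,0,0,0.3]]
  ]
}}

```text
time: 19.7
tcp_pos: [0.6049, 0.1699, 0.1948]
ee_rot: [[-0.181, 0.983, -0.006], [0.984, 0.181, -0.001], [-0.0, -0.006, -1.0]]
ft_force: [-9.9, 1.3, 1.5]
gripper_width: 0.0257
```

```bash
python3 - <<'E'
from h import *
lev()
a=atz('side',(204.6+248/6,109.6+268/6),.183)[:2];b=atz('side',(204.6+335/6,109.6+313/6),.183)[:2];print(a,b,np.degrees(np.arctan2(*(a-b)[::-1])))
for c in('side','top'):
  env.snapshot(c)
  for t in("lever_knob","rod_head"):print(c,t,[(np.round(q['point'],4),round(q['p'],2)) for q in env.place_of(t,c)[:2]])
lev()
E
```

```text
t 19.7 tcp [0.6049 0.1699 0.1948] yang 10.42 F [-9.89  1.26  1.49] w 0.0257 z [-0.0059 -0.0012 -1.    ]
ang 98.3 r 0.0813 tool theta 1.52 F tool [ 3.03 -9.51 -1.44]
[0.59796788 0.17236072] [0.60985339 0.10757885] 100.39641823919253
side lever_knob [(array([ 0.6342, -0.4403,  0.0016]), 0.62), (array([0.6018, 0.1673, 0.2115]), 0.46)]
side rod_head [(array([0.6206, 0.0633, 0.2294]), 0.66)]
top lever_knob []
top rod_head [(array([0.6179, 0.0641, 0.2295]), 0.61)]
t 20.0 tcp [0.6049 0.1699 0.1948] yang 10.42 F [-9.64  1.02  2.07] w 0.0256 z [-0.0057 -0.0011 -1.    ]
ang 98.3 r 0.0813 tool theta 1.52 F tool [ 2.75 -9.31 -2.02]
```

End stop reached: the push rises to 9.5 N with no further motion. The lever is at about 1.45 rad. I'll unload, open and retreat.

Emit:
{"fn": "drive_tool", "kwargs": {
  "steps": [
    [[0,-2,0,0,0,0,0.3],[0,-3,0,0,0,0,0.3],[0,-1,0,0,0,0,0.45],[0,0,0,0,0,0,0.55],[0,0,0,0,0,0,0.55],[0,0,0,0,0,0,0.55],[0,0,-15,0,0,0,0.55],[0,0,-25,0,0,0,0.55],[0,0,-30,0,0,0,0.55],[0,0,-30,0,0,0,0.55],[0,0,-30,0,0,0,0.55],[0,-40,0,0,0,0,0.55],[0,-40,0,0,0,0,0.55],[0,-40,0,0,0,0,0.55],[0,-40,0,0,0,0,0.55],[0,0,0,0,0,0,0.55],[0,0,0,0,0,0,0.55]]
  ]
}}

```text
time: 21.7
tcp_pos: [0.4439, 0.1402, 0.3257]
ee_rot: [[-0.181, 0.983, 0.002], [0.983, 0.181, 0.0], [-0.0, 0.002, -1.0]]
ft_force: [0.4, 0.5, 0.1]
gripper_width: 0.0467
```

```bash
python3 - <<'E'
from h import *
import cv2
st()
for c in("side","top"):
    im=env.snapshot(c)[:,:,::-1]
    b=im[110:235,205:330] if c=="side" else im[125:215,190:300]
    cv2.imwrite(f'pics/{c}11.png',cv2.resize(b,None,fx=4.8,fy=4.8,interpolation=cv2.INTER_CUBIC))
    for t in("lever_knob","rod_head"):print(c,t,[(np.round(q['point'],4),round(q['p'],2)) for q in env.place_of(t,c)[:2]])
E
```

```text
t 21.7 tcp [0.4439 0.1402 0.3257] yang 10.42 F [0.38 0.54 0.06] w 0.0467 z [ 2.4e-03  4.0e-04 -1.0e+00]
side lever_knob [(array([0.6018, 0.1676, 0.2152]), 0.65)]
side rod_head [(array([0.6234, 0.0633, 0.2283]), 0.54)]
top lever_knob [(array([0.597 , 0.1723, 0.2112]), 0.55)]
top rod_head [(array([0.6169, 0.0666, 0.2288]), 0.37)]
```

View pics/side11.png

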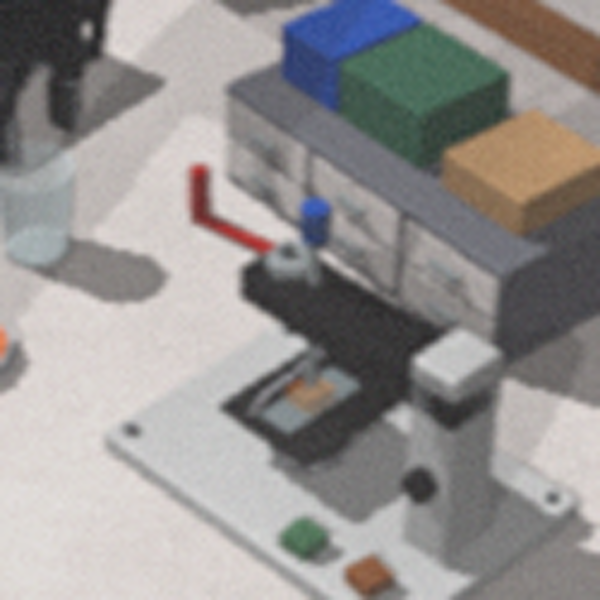

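View pics/top11.png

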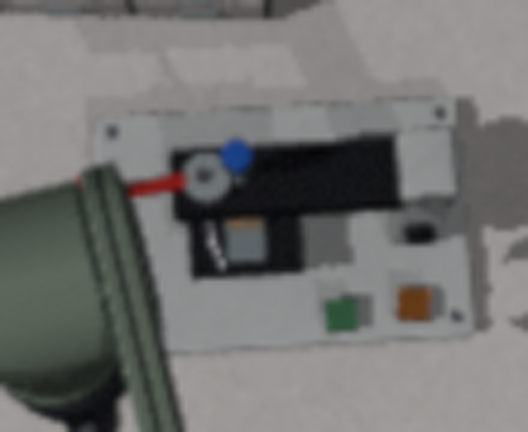

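Knob at (0.5995, 0.170) gives a lever angle of about 1.45 rad. The rod is still down on the specimen (crop 315,385), the head height is unchanged at about 0.229 m, and the arm is clear. I'm handing in.

```bash
python3 - <<'E'
from rig import env
print(env.sign_off())
E
```

```text
the job is handed in; nothing more can be done
None
```

The focus stop is set and locked, and I handed the job in at about 22 s of the 69 s allowed. No verdict is reported.

**Rod:** I pinched the blue head and lowered the rod in small steps until it touched the specimen. I stopped about 1.5 mm into the spring. The contact force there is about 3.5 N, from the wrist reading (5.8 N less about 2.4 N of drag) and from the spring travel. I could not measure that force directly after letting go. The head stayed at about 0.229 m before and after clamping, so the rod did not shift to within the networks' few mm.

**Clamp:** I swung the red lever with loosely caged fingers until it hit its end stop, where the push rose to 9.5 N with no more motion. The camera fixes after release put the lever at about 1.45 rad, past the 1.2 rad lock.

**Last checks:** The gripper was clear with about zero wrist force. The last pictures show the rod on the specimen, and the spares and the beaker look unmoved. I did not check the other loose things separately.

**Disagreements:**
- The two cameras differed by 4–5 mm on the knob.
- One early top-camera detection of the head was actually the hub, and I rejected it.
- The push on the lever before the end stop was 2–5 N, lower than the roughly 7 N that 0.55 N m would suggest.

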